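# Unbolt the second door of the sample cupboard

### The job

The small sample cupboard on the packing table has a pair of doors. Swing its active door (the one with the upright pull and the cover strip) wide open, about square to the cupboard, and only then draw the upright bolt that the strip was covering all the way up, so that the other door is free. Leave that other door shut, the bolt up and the active door wide open.

Things in the scene. Friction and masses are not known exactly. Their poses are not given: they have to be found in the camera images.
- cupboard: White cupboard fixed on the table, 320 wide, 214 deep, 220 mm high. Origin: under the middle of the doors' front face; x from the front into it, y left along its front, z up. Left door: active, grey, 160 x 14 mm thick, with the upright pull and, on its free edge, a cover strip reaching 58 mm over the other door, 53 mm proud, capped at 213 mm height. Right door: passive.
- active_pull (a point): Grip point of the active door's pull, an upright 16 mm round steel post. On the post's axis, 190 mm above the table; post top 22 mm above it, foot 40 mm below; the stub that joins it to the door tops out 28 mm below. 42 mm in front of the door's face, 96 mm from the hinge line; the cover strip begins 58 mm from it. Axes turn with the door: x into the door, y along it to the hinge, z up.
- active_hinge (a point): Point on the active door's vertical hinge line, at the left edge of the cupboard's front face, 200 mm above the table; axes as active_pull.
- active_door (a joint): Opening angle of the active door, rad: 0 shut, 1.57 square to the cupboard, 1.75 its stop. It swings towards the robot, clockwise seen from above, with light friction (0.1 N m), and stays where it is left.
- bolt_grip (a point): Grip point of the passive door's bolt: upright steel knob, 16 mm across from 18 mm below to 14 mm above it, then a 20 mm head, top 24 mm above. On the bolt's axis, 177 mm above the table when down, 24 mm before the door's face, 28 mm right of where the doors meet. Rod guides end 32 mm below it. The strip hides it until the active door opens; then free at front, sides and above. Axes as cupboard.
- flush_bolt (a joint): Height of the bolt, m: 0 down in its keeper at the table, 0.035 fully up at its stop. About 4 N lifts it straight up and it stays where it is left.
- passive_door (a joint): Opening angle of the passive (right) door, rad: 0 shut. The bolt holds it while down; once the bolt is up it can swing towards the robot, with stiffer friction (0.3 N m). Its low bar handle at mid height is not needed here.

How it is judged:
On the way, in this order (a step that is already met when the one before it is completed fails the run):
1. the active door is wide open while the bolt is still down (value of joint active_door above 1.2 rad and value of joint flush_bolt below 0.01 m), for 0.2 s.
2. the bolt is drawn up with the active door open (value of joint flush_bolt above 0.025 m and value of joint active_door above 1.2 rad), for 0.2 s.
At the end, for the whole second after the job is handed in: The active door stands open by more than 1.2 rad (69 degrees), the bolt is up by more than 25 mm of its 35 mm, and the passive door is shut to within 0.1 rad (6 degrees) (all of step 2 and value of joint passive_door below 0.1 rad); the robot touches nothing.
It fails at once if the bolt is drawn before the active door is open (value of joint flush_bolt above 0.015 m and value of joint active_door below 1 rad).
It fails at once if the passive door is swung open (value of joint passive_door above 0.25 rad).
It also fails if it takes over 45 s, if anything falls off the work surface, if the arm or the gripper's body presses on something with over 40 N, if the wrist force passes 120 N, or if a joint passes its speed limit or range.

### The arm

A 6-joint arm with a two-finger parallel gripper is mounted at the origin on a cart in front of the work surface, level with it; the furniture and walls round the work are solid. World frame = base frame: x ahead of the robot, y to its left, z up, the work surface at z = 0. Lengths are in m, angles in rad, forces in N, time in s.
With the tool pointing down it reaches from about 0.4 to 0.825 m from the base axis. Payload 7 kg.
Tool frame: the origin (TCP) lies at the very end of the fingers, on their centre line; the grasp point (between the pads) lies 19 mm behind it (arm.grip_point_offset is the distance from the TCP to the grasp point, in m); z points along the fingers, y is the line along which they close (so a half turn about z gives the same grasp; the last joint's range is limited). The gripper opens to 88 mm and grips with 3 to 60 N. Pads are 19 mm wide; open, the fingers measure 130 mm over their backs; the gripper's body (78 mm by 193 mm) begins 47 mm behind the grasp point.
Start: joints at [-0.938, 0.359, 0.012, 0, -1.224, -0.288], TCP at [0.228, -0.635, 0.227] pointing down, gripper open.
Joint ranges: [-3.07, 3.07], [-1.43, 2.12], [-1.02, 1.25], [-3.03, 1.67], [-3.05, -0], [-3.03, 3.03]. Speed limits (rad/s): [2.39, 2.39, 3.01, 3.14, 3.14, 3.14].

### API

Orientations are given as [roll, pitch, yaw] about the fixed x, y, z axes, in that order (R = Rz(yaw) Ry(pitch) Rx(roll)).
In Python, from station import arm, cams gives the robot as it stands.
- The arm moves only by the shell command python3 -m handwheel 'ROWS' [FORCE]. ROWS is JSON, a list that holds one entry, the list of rows, each a list of 7 numbers: the shift along the tool's x, y, z normalised to -1 to 1, where 1 is 0.08 m, then the turn, a rotation vector about the tool's x, y, z normalised to -1 to 1, where 1 is 0.5 rad, then the closure in counts, from 0 (fully open) to 255 (shut). In form: [[[x, y, z, wx, wy, wz, hand], ...]]. A call has 1 to 5 rows; each row is the pose to reach, as a shift and turn from the pose commanded when the call began, along the tool's axes at that moment; what a row does not reach only later rows make up. A row lasts 1/8 s, in which the tool goes at most 62.5 mm and 10.7 degrees, less where a joint would pass 70% of its speed; a pose out of reach is approached as far as the arm can. A call with a number of a shift or a turn outside -1 to 1 is refused whole. A call with a gripper value outside its range is refused whole. The fingers move at their own pace and stop on an object; FORCE is the grip in N (left out, the last holds). Time passes only in rows, so rows that repeat a pose let the fingers close. It gives the time, the measured TCP pose, the force, the opening and the grip force at its end, in the units of the state.
- arm.get_state(): the state, without advancing time (a new reading comes with each control period).
- cams.grab_frame(name): name is "scene" or "top"; returns the picture (400x640x3 uint8, blue, green, red); there is no depth.
- cams.camera_info(name): a dict with "camera_matrix" (3x3 intrinsics, pixels), "R" (3x3) and "t" (3): a world point X has camera coordinates R X + t. Camera axes: x right, y down, z forward; pixel columns grow to the right and rows downward; lengths in m; the calibration is good to about 2 mm. A picture is of the moment at which its call begins. camera_info takes no time and is no camera call.
- arm.job_done(): hands the job in; it is judged then, once.
The state is a dict: "t": time; "q": joint angles; "qd": joint speeds; "joint_efforts": joint torques, N m; "eef_pos": TCP position; "ee_rot": TCP orientation; "force": force on the tool from outside, world axes, zero at the start; "moment": the same for the moment, N m; "width": finger opening in m; "gripper_force": force on a finger pad.
Only numpy, scipy, OpenCV 4.12 (cv2) and the standard library are available. Lean on these libraries where they do the work, as an engineer would, in place of code of your own. Each camera call takes 0.05 s, during which the arm holds its last target. There are 200 camera calls.

## Working session

There is one attempt and no reset: what is moved stays moved. The work goes in short steps, Python scripts to look and compute and a shell command to move; the robot and the scene stay as the last step left them, time stands still between calls to the robot, and variables do not carry over. Pictures are saved under pics/ and viewed, at most 10 in all, crops included, and the job is handed in when it is done.

```bash
mkdir -p pics; ls
python3 - <<'E'
from station import arm,cams
import cv2,numpy as np
for n in("scene","top"):
    cv2.imwrite(f"pics/{n}0.png",cams.grab_frame(n)); i=cams.camera_info(n)
    R=np.array(i["R"]);print(n,np.round(i["camera_matrix"],1).tolist(),np.round(R,3).tolist(),np.round(-R.T@np.array(i["t"]),3))
s=arm.get_state();print(s["t"],s["eef_pos"],s["ee_rot"],s["width"])
E
```

```text
pics
scene [[419.8, 0.0, 328.8], [0.0, 419.8, 203.4], [0.0, 0.0, 1.0]] [[0.529, -0.848, 0.007], [-0.635, -0.401, -0.66], [0.563, 0.345, -0.751]] [ 0.058 -0.628  0.776]
top [[519.3, 0.0, 322.2], [0.0, 519.3, 193.9], [0.0, 0.0, 1.0]] [[-0.317, -0.949, 0.004], [-0.878, 0.291, -0.38], [0.359, -0.124, -0.925]] [ 0.224 -0.235  0.995]
0.1 [ 0.22800205 -0.63486897  0.22571705] [ 3.14011430e+00 -1.04041651e-04 -2.79690030e+00] 0.08749067009870366
```

View pics/scene0.png

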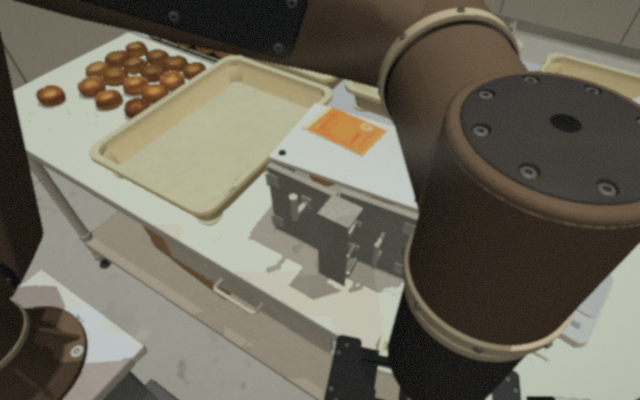

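View pics/top0.png

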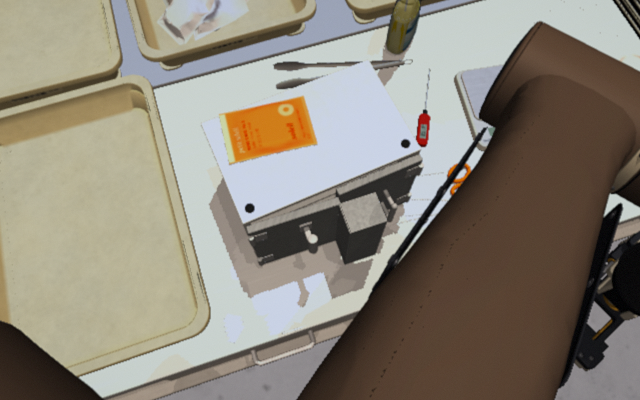

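The top view shows the cupboard roof with black dots at (249,208) and (405,144), the post near (311,233) and the cover-strip cap near (365,210). I'll zoom both views for accurate pixels.

Run:
```python
import cv2,numpy as np
a=cv2.imread("pics/top0.png")[120:280,190:440];b=cv2.imread("pics/scene0.png")[140:290,255:420]
cv2.imwrite("pics/c1.png",cv2.resize(a,(750,480),interpolation=cv2.INTER_CUBIC))
cv2.imwrite("pics/c2.png",cv2.resize(b,(660,600),interpolation=cv2.INTER_CUBIC))
```

```text
(no output)
```

View pics/c1.png

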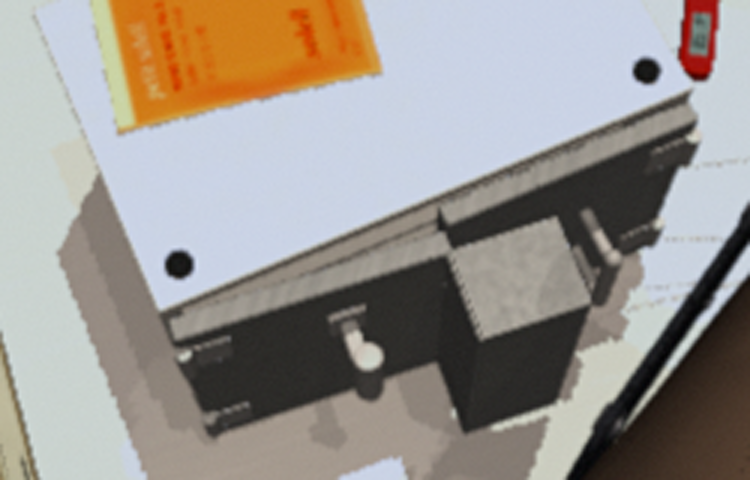

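View pics/c2.png

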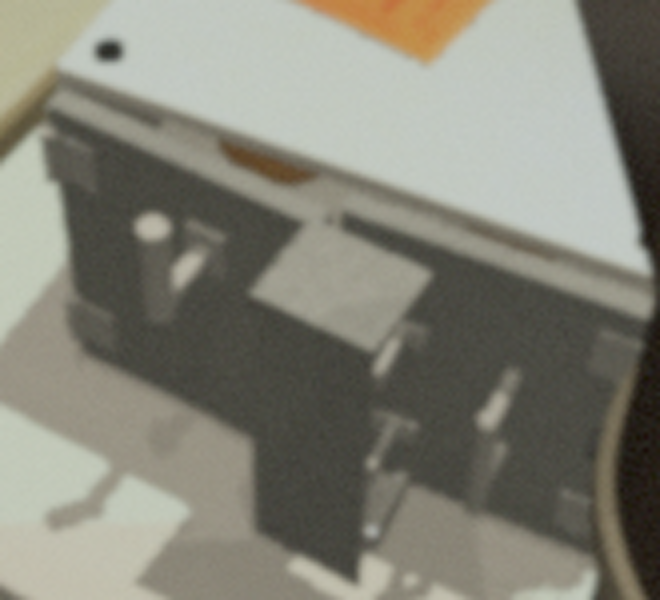

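The cropped views show the active door slightly ajar, with the post top at about (313,239) in top and (293,196) in scene. The roof's front corners are at about (244,223) and (421,152) in top. Next I compute positions.

```bash
cat > h.py <<'E'
from station import arm,cams
import numpy as np,cv2
I={n:cams.camera_info(n) for n in("scene","top")}
def ray(n,u,v):
    i=I[n];R=np.array(i["R"]);K=np.array(i["camera_matrix"])
    return -R.T@np.array(i["t"]),R.T@np.linalg.solve(K,[u,v,1.])
def onz(n,u,v,z):
    c,d=ray(n,u,v);return c+d*(z-c[2])/d[2]
def tri(p,q):
    P=[np.array(I[n]["camera_matrix"])@np.c_[I[n]["R"],I[n]["t"]] for n in("top","scene")]
    X=cv2.triangulatePoints(P[0],P[1],np.array(p,float),np.array(q,float))[:,0];return X[:3]/X[3]
def proj(n,X):
    i=I[n];p=np.array(i["camera_matrix"])@(np.array(i["R"])@X+np.array(i["t"]).ravel());return p[:2]/p[2]
E
python3 - <<'E'
from h import *
np.set_printoptions(precision=4,suppress=True)
T=lambda x,y:(190+x/3,120+y/3)
S=lambda x,y:(255+x/4,140+y/4)
L=onz("top",*T(162,310),.22);Rr=onz("top",*T(692,95),.22)
print("roof",L,Rr,np.linalg.norm(L-Rr))
print("post",onz("top",*T(369,356),.212),onz("scene",*S(152,226),.212),tri(T(369,356),S(152,226)))
print("hingecorner",tri(T(178,340),S(50,118)))
print("passcorner",tri(T(695,122),S(650,318)))
print("cap",[tri(T(*a),S(*b)) for a,b in[((590,302),(372,349)),((482,338),(252,294)),((558,218),(432,272)),((450,252),(318,216))]])
E
```

```text
roof [ 0.5165 -0.2062  0.22  ] [ 0.5457 -0.5192  0.22  ] 0.3143280067881544
post [ 0.4606 -0.3022  0.212 ] [ 0.46   -0.3053  0.212 ] [ 0.4622 -0.3028  0.208 ]
hingecorner [ 0.5078 -0.2087  0.1911]
passcorner [ 0.5337 -0.518   0.2093]
cap [array([ 0.4532, -0.424 ,  0.2095]), array([ 0.4531, -0.3628,  0.2072]), array([ 0.5039, -0.4249,  0.2104]), array([ 0.5051, -0.3633,  0.209 ])]
```

```bash
cat >> h.py <<'E'
H=np.array([.504,-.206]);PSI0=.091
def post(th):
    p=PSI0-th;c,s=np.cos(p),np.sin(p);return H+np.array([[c,-s],[s,c]])@[-.042,-.096]
def to(x,y,z,yaw):
    """units of the move from the present pose to (x,y,z), tool down at yaw"""
    from scipy.spatial.transform import Rotation as Ro
    s=arm.get_state();R=Ro.from_euler("xyz",s["ee_rot"]);d=R.inv().apply(np.array([x,y,z])-s["eef_pos"])/.08
    w=(R.inv()*Ro.from_euler("xyz",[np.pi,0,yaw])).as_rotvec()/.5
    print(np.round(d,3),np.round(w,3))
E
python3 -m handwheel '[[[-1,0.7,-0.4,0,0,0.69,120],[-1,0.7,-0.4,0,0,0.69,120],[-1,0.7,-0.4,0,0,0.69,120]]]' 30
python3 -c "
from h import *
to(.461,-.3035,.26,-3.1416)
for t in(.09,.4,.7,1,1.3,1.5,1.6):print(t,post(t))"
```

```text
t: 0.48
eef_pos: [0.2861, -0.5542, 0.26]
ee_rot: [-3.14, 0.002, -3.141]
force: [-0.8, -0.7, 0.2]
width: 0.063
gripper_force: 0.0
[-2.188e+00  3.131e+00 -1.000e-03] [-0.003  0.003  0.002]
0.09 [ 0.46209602 -0.30204195]
0.4 [ 0.43479501 -0.2846808 ]
0.7 [ 0.41463418 -0.26071517]
1 [ 0.40245613 -0.23186199]
1.3 [ 0.3993487  -0.20069864]
1.5 [ 0.40248797 -0.18001331]
1.6 [ 0.40558945 -0.17000884]
```

```bash
python3 -m handwheel '[[[-0.73,1,0,0,0,0,120],[-0.73,1,0,0,0,0,120],[-0.73,1,0,0,0,0,120]]]' >/dev/null
python3 -m handwheel '[[[-0.73,1,0,0,0,0,120],[-0.73,1,0,0,0,0,120],[-0.73,1,0,0,0,0,120]]]' >/dev/null
python3 -m handwheel '[[[-0.73,1,0,0,0,0,120],[-0.73,1,0,0,0,0,120],[-0.73,1,0,0,0,0,120],[-0.73,1,0,0,0,0,120]]]'
python3 -c "
from h import *
to(.461,-.3035,.178,-3.1416)
cv2.imwrite('pics/d.png',np.vstack([cams.grab_frame('top')[100:300,150:450],cams.grab_frame('scene')[100:300,200:500]]))"
```

```text
t: 1.72
eef_pos: [0.4592, -0.3165, 0.2582]
ee_rot: [3.142, -0.001, 3.141]
force: [-0.6, -1.1, 0.3]
width: 0.0464
gripper_force: 0.0
[-0.024  0.163  1.002] [ 0.    -0.002 -0.001]
```

View pics/d.png

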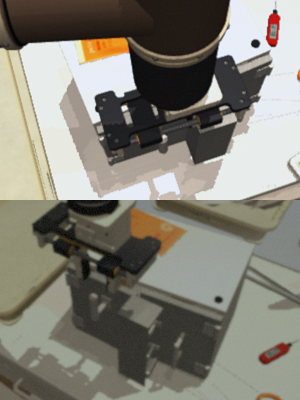

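The gripper hangs above the post with the fingers on either side of it, 13 mm short in y. I'll line it up, go down and close.

```bash
python3 -m handwheel '[[[0,0.16,0.2,0,0,0,120],[0,0.16,0.6,0,0,0,120],[0,0.16,1,0,0,0,120],[0,0.16,1,0,0,0,120]]]'
python3 -m handwheel '[[[0,0,0,0,0,0,255],[0,0,0,0,0,0,255],[0,0,0,0,0,0,255],[0,0,0,0,0,0,255]]]' 30
python3 -c "
from h import *
for t in(.25,.4):to(*post(t),.178,-3.1416-t+.09)"
```

```text
t: 2.33
eef_pos: [0.4576, -0.3031, 0.1765]
ee_rot: [3.14, -0.005, 3.14]
force: [-0.3, -0.1, 0.5]
width: 0.0467
gripper_force: 0.0
t: 2.82
eef_pos: [0.4614, -0.3014, 0.1794]
ee_rot: [3.14, 0.004, 3.141]
force: [3.5, 9.2, 2.6]
width: 0.0154
gripper_force: 30.0
[0.176 0.091 0.017] [0.004 0.008 0.32 ]
[0.333 0.209 0.017] [0.004 0.007 0.62 ]
```

```bash
python3 -m handwheel '[[[0.17,0.09,0,0,0,0.32,255],[0.25,0.14,0,0,0,0.47,255],[0.33,0.21,0,0,0,0.62,255],[0.33,0.21,0,0,0,0.62,255]]]' 20
python3 -c "
from h import *
for t in(.55,.7):to(*post(t),.178,-3.1416-t+.09)"
```

```text
t: 3.32
eef_pos: [0.4344, -0.285, 0.1794]
ee_rot: [3.14, 0.003, 2.831]
force: [2.9, 5.0, 1.5]
width: 0.0155
gripper_force: 20.0
[0.17  0.097 0.018] [0.003 0.005 0.299]
[0.328 0.214 0.017] [0.004 0.005 0.599]
```

Low forces, and the post follows the arc. I'll continue in the same increments.

```bash
python3 -m handwheel '[[[0.17,0.09,0,0,0,0.3,255],[0.25,0.15,0,0,0,0.45,255],[0.33,0.21,0,0,0,0.6,255],[0.33,0.21,0,0,0,0.6,255]]]' | grep -E "pos|force"
python3 -m handwheel '[[[0.17,0.09,0,0,0,0.3,255],[0.25,0.15,0,0,0,0.45,255],[0.33,0.21,0,0,0,0.6,255],[0.33,0.21,0,0,0,0.6,255]]]'
python3 -c "
from h import *
print(arm.get_state()['q'])
for t in(1.15,1.3,1.45):to(*post(t),.178,-3.1416-t+.09)"
```

```text
eef_pos: [0.4137, -0.2617, 0.1794]
force: [0.5, 1.3, 3.8]
gripper_force: 20.0
t: 4.32
eef_pos: [0.4008, -0.2332, 0.1794]
ee_rot: [-3.141, 0.0, 2.233]
force: [-3.3, -0.4, 7.7]
width: 0.016
gripper_force: 20.0
[-9.98823505e-02  4.50347559e-02 -5.05482351e-01  9.36118495e-04
 -1.02074429e+00 -2.37978707e+00]
[0.175 0.118 0.017] [-0.002  0.001  0.303]
[0.332 0.235 0.017] [-0.002  0.001  0.603]
[0.471 0.375 0.017] [-0.002  0.001  0.903]
```

```bash
python3 -m handwheel '[[[0.17,0.11,0,0,0,0.25,255],[0.25,0.17,0,0,0,0.4,255],[0.33,0.23,0,0,0,0.5,255],[0.4,0.3,0,0,0,0.6,255],[0.47,0.37,0,0,0,0.65,255]]]'
python3 -c "
from h import *
print(arm.get_state()['q'])
for t in(1.5,1.57):to(*post(t),.178,-3.1416-1.32)"
```

```text
t: 4.95
eef_pos: [0.3979, -0.1862, 0.1791]
ee_rot: [-3.134, -0.001, 1.907]
force: [-15.6, -1.1, 17.3]
width: 0.0153
gripper_force: 20.0
[ 1.55845341e-02  4.95499570e-03 -5.48119398e-01  1.79287746e-03
 -1.02474392e+00 -2.82215150e+00]
[0.054 0.079 0.014] [-0.014 -0.001  0.17 ]
[0.129 0.133 0.013] [-0.014 -0.001  0.17 ]
```

```bash
python3 -m handwheel '[[[0.08,0.01,0,0,0,0,255],[0.17,0.02,0,0,0,0,255],[0.17,0.02,0,0,0,0,255]]]'
python3 -m handwheel '[[[0.17,0.02,0,0,0,0,130],[0.17,0.02,0,0,0,0,130],[0,0,0,0,0,0,130]]]' | head -0
python3 -c "
from h import *
s=arm.get_state();print(s['t'],s['eef_pos'],s['ee_rot'],s['force'],s['width'])"
```

```text
t: 5.32
eef_pos: [0.4007, -0.1719, 0.1793]
ee_rot: [3.138, 0.002, 1.909]
force: [5.4, -2.1, -0.2]
width: 0.0155
gripper_force: 20.0
5.7 [ 0.3986812  -0.1717066   0.17866883] [ 3.14144423e+00 -7.18005581e-05  1.90903932e+00] [ 0.75548431  0.50453145 -0.48821094] 0.039343942016721915Exception ignored on flushing sys.stdout:
BrokenPipeError: [Errno 32] Broken pipe
```

Released with no contact forces. (The release rows carried a needless 14 mm shift, then came back.) I'll lift straight up, then look.

```bash
python3 -m handwheel '[[[0,0,-0.5,0,0,0,130],[0,0,-1,0,0,0,130],[0,0,-1,0,0,0,130]]]'
python3 -m handwheel '[[[0,0,-1,0,0,-1,90],[0,0,-1,0,0,-1,90],[0,0,-1,0,0,-1,90],[0,0,-1,0,0,-1,90]]]'
python3 -c "
from h import *
t=cams.grab_frame('top');s=cams.grab_frame('scene');cv2.imwrite('pics/t2.png',t);cv2.imwrite('pics/s2.png',s)
m=np.hstack([t[110:330,210:450],s[110:330,250:450]]);cv2.imwrite('pics/e.png',cv2.resize(m,(800,400),interpolation=cv2.INTER_CUBIC))"
```

```text
t: 6.08
eef_pos: [0.4005, -0.1728, 0.2614]
ee_rot: [3.137, 0.002, 1.907]
force: [-0.2, 0.3, -0.3]
width: 0.0429
gripper_force: 0.0
t: 6.58
eef_pos: [0.3985, -0.1722, 0.3378]
ee_rot: [-3.141, -0.001, 2.405]
force: [-0.4, 0.3, -0.5]
width: 0.0569
gripper_force: 0.0
```

View pics/e.png

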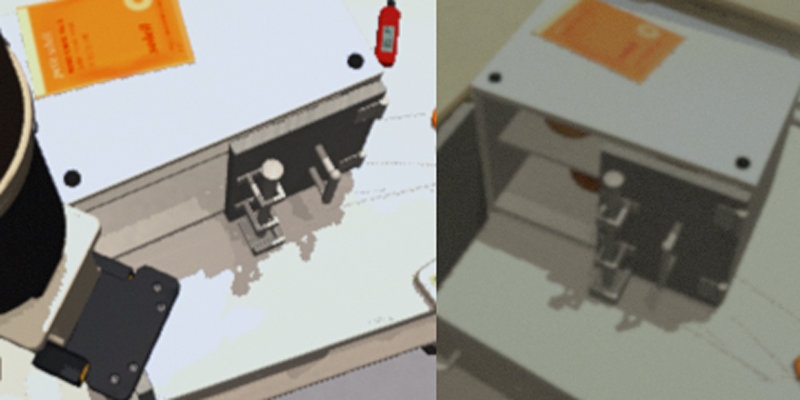

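The active door stands open and the bolt head is in plain view, at e.png (272,170) in top and (613,179) in scene. I'll refine these centres and triangulate.

```bash
python3 -c "
from h import *
np.set_printoptions(precision=4,suppress=True)
pts=[]
for f,(u,v),thr in(('t2',(359.6,203.5),0),('s2',(347.2,208.5),0)):
    g=cv2.cvtColor(cv2.imread(f'pics/{f}.png'),cv2.COLOR_BGR2GRAY);u0,v0=int(u)-8,int(v)-7
    w=g[v0:v0+15,u0:u0+17];_,b=cv2.threshold(w,0,255,cv2.THRESH_OTSU)
    n,l,st,c=cv2.connectedComponentsWithStats(b);k=l[7,8];print(st[k],c[k]+[u0,v0]);pts.append(c[k]+[u0,v0])
print(tri(*pts),onz('top',*pts[0],.201),onz('scene',*pts[1],.201))
print(tri((359.6,203.5),(347.2,208.5)),onz('top',359.6,203.5,.201),onz('scene',347.2,208.5,.201))
to(.4956,-.394,.26,np.pi+.09)
"
```

```text
[  1   2  14  11 108] [359.3333 202.9074]
[ 3  3 11  9 80] [346.95   208.0375]
[ 0.5001 -0.3954  0.1962] [ 0.4982 -0.3943  0.201 ] [ 0.4968 -0.3974  0.201 ]
[ 0.4995 -0.3958  0.1954] [ 0.4971 -0.3944  0.201 ] [ 0.4961 -0.3984  0.201 ]
[-2.767 -1.233  0.97 ] [-0.001 -0.003 -1.657]
```

```bash
python3 -m handwheel '[[[-1,-0.6,0,0,0,-1,100],[-1,-0.6,0,0,0,-1,100],[-1,-0.6,0,0,0,-1,100],[-1,-0.6,0,0,0,-1,100]]]' | grep pos
python3 -c "
from h import *
to(.497,-.395,.26,np.pi+.09)"
```

```text
eef_pos: [0.4256, -0.2615, 0.3376]
[-1.264 -1.409  0.967] [ 0.001 -0.004 -0.658]
```

```bash
python3 -m handwheel '[[[-1,-1,0,0,0,-0.65,100],[-1,-1,0,0,0,-0.65,100],[-1,-1,0,0,0,-0.65,100],[-1,-1,0,0,0,-0.65,100]]]' | grep pos
python3 -c "
from h import *
to(.497,-.395,.24,np.pi+.09)"
```

```text
eef_pos: [0.4847, -0.3571, 0.338]
[-0.113 -0.486  1.224] [ 0.001 -0.002 -0.009]
```

```bash
python3 -m handwheel '[[[-0.11,-0.49,0,0,0,0,100],[-0.11,-0.49,0.5,0,0,0,100],[-0.11,-0.49,1,0,0,0,110],[-0.11,-0.49,1,0,0,0,110]]]'
python3 -c "
from h import *
to(.497,-.395,.166,np.pi+.09)
t=cams.grab_frame('top');s=cams.grab_frame('scene')
m=np.hstack([t[110:310,240:440],s[110:310,250:450]]);cv2.imwrite('pics/f.png',cv2.resize(m,(800,400),interpolation=cv2.INTER_CUBIC))"
```

```text
t: 8.18
eef_pos: [0.4956, -0.3939, 0.2566]
ee_rot: [3.139, -0.004, -3.053]
force: [-0.0, -0.3, 0.6]
width: 0.0499
gripper_force: 0.0
[-0.021 -0.019  1.132] [ 0.005 -0.008 -0.003]
```

View pics/f.png

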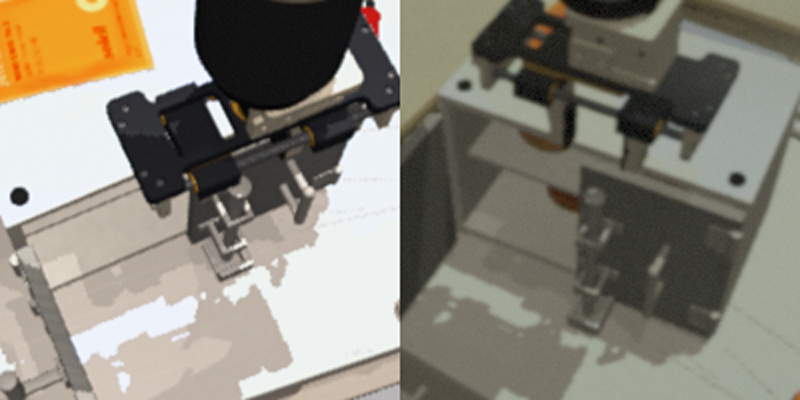

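The open hand is above the bolt head with a finger on each side, so I go down.

```bash
python3 -m handwheel '[[[0,0,0.5,0,0,0,110],[0,0,0.9,0,0,0,110],[0,0,0.9,0,0,0,110]]]' | grep -E "pos|force"
python3 -m handwheel '[[[0,0,0.22,0,0,0,110],[0,0,0.22,0,0,0,110]]]' | grep -E "pos|force"
python3 -m handwheel '[[[0,0,0,0,0,0,255],[0,0,0,0,0,0,255],[0,0,0,0,0,0,255],[0,0,0,0,0,0,255]]]' 25
```

```text
eef_pos: [0.497, -0.3953, 0.1868]
force: [0.0, 0.5, 0.7]
gripper_force: 0.0
eef_pos: [0.4972, -0.3956, 0.1691]
force: [-0.3, -0.3, -0.1]
gripper_force: 0.0
t: 9.4
eef_pos: [0.4967, -0.3942, 0.1686]
ee_rot: [3.139, -0.001, -3.052]
force: [-1.3, 6.2, 1.4]
width: 0.0179
gripper_force: 25.0
```

```bash
python3 -m handwheel '[[[0,0,-0.1,0,0,0,255],[0,0,-0.2,0,0,0,255],[0,0,-0.3,0,0,0,255],[0,0,-0.38,0,0,0,255],[0,0,-0.43,0,0,0,255]]]' 30
python3 -m handwheel '[[[0,0,0,0,0,0,255],[0,0,0,0,0,0,255]]]'
```

```text
t: 10.02
eef_pos: [0.4966, -0.3942, 0.2027]
ee_rot: [3.139, -0.002, -3.052]
force: [1.5, 7.3, -4.0]
width: 0.0176
gripper_force: 30.0
t: 10.28
eef_pos: [0.4966, -0.3943, 0.2027]
ee_rot: [3.139, -0.001, -3.052]
force: [-1.1, 6.8, -2.1]
width: 0.0176
gripper_force: 30.0
```

The tool rose 34 mm with the grip width unchanged. Now release, rise and look.

```bash
python3 -m handwheel '[[[0,0,0,0,0,0,110],[0,0,0,0,0,0,110],[0,0,0,0,0,0,110],[0,0,0,0,0,0,110]]]' | grep -E "force|width"
python3 -m handwheel '[[[0,0,-0.5,0,0,0,110],[0,0,-1,0,0,0,110],[0,0,-1,0,0,0,110]]]' | grep -E "force|pos"
python3 -m handwheel '[[[0,-1,-0.8,0,0,0,110],[0,-1,-0.8,0,0,0,110],[0,-1,-0.8,0,0,0,110]]]' | grep -E "force|pos"
python3 -c "
from h import *
t=cams.grab_frame('top');s=cams.grab_frame('scene');cv2.imwrite('pics/t3.png',t)
m=np.hstack([t[110:350,200:440],s[110:350,210:450]]);cv2.imwrite('pics/g.png',cv2.resize(m,(800,400),interpolation=cv2.INTER_CUBIC))"
```

```text
force: [-0.4, 0.8, 0.2]
width: 0.0485
gripper_force: 0.0
eef_pos: [0.4986, -0.3969, 0.2875]
force: [0.5, -0.2, -0.4]
gripper_force: 0.0
eef_pos: [0.5046, -0.4776, 0.3479]
force: [-0.4, 0.3, -0.7]
gripper_force: 0.0
```

View pics/g.png

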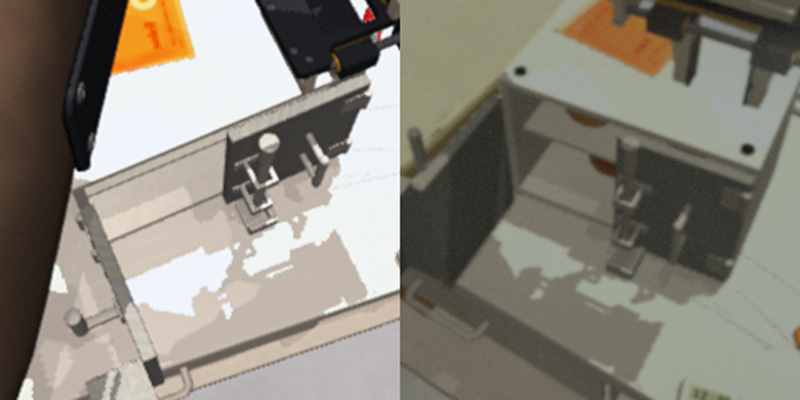

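The bolt stands higher, with its head at about (361,196) in top and (346,197) in scene. The passive door is shut and the active door is wide open. I'll check this with numbers.

```bash
python3 -c "
from h import *
np.set_printoptions(precision=4,suppress=True)
print(tri((360.8,195.8),(346.2,197)))
f=5/3;a=onz('top',200+85/f,110+190/f,.205);b=onz('top',200+150/f,110+350/f,.205);print(a,b,'door',.091-np.arctan2(*(a-b)[[0,1]]*1.)+0,'ang',np.arctan2(*(b-a)[[1,0]]))
a=onz('top',200+226/f,110+133/f,.209);b=onz('top',200+365/f,110+83/f,.209);d=b-a;print('passive yaw',np.arctan2(d[0],-d[1]))"
```

```text
[ 0.4988 -0.3947  0.2282]
[ 0.5175 -0.216   0.205 ] [ 0.3529 -0.2308  0.205 ] door -1.3901605514656097 ang -3.051956878260506
passive yaw 0.049886129026063555
```

```bash
python3 -c "
from h import *
print(arm.job_done())"
```

```text
the job is handed in; nothing more can be done
None
```

The job is handed in: by camera the active door is open about 1.57 rad, the bolt is up about 32 mm, the passive door is shut to within about 0.04 rad, and the arm is clear; no verdict came back.

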